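# Free and twist home the sample vessel of a docking station

## Robot

A 6-joint arm with a two-finger parallel gripper is mounted at the origin on the work surface. World frame = base frame: x ahead of the robot, y to its left, z up, the work surface at z = 0. Lengths are in m, angles in rad, forces in N, time in s.
With the tool pointing down it reaches from about 0.4 to 0.825 m from the base axis. Payload 7 kg.
Tool frame: the origin (TCP) lies at the centre of the arm's flange, where the gripper is bolted on; the fingertips stand 173 mm ahead of it and the grasp point (between the pads) lies 155 mm ahead of it; z points along the fingers, y is the line along which they close (so a half turn about z gives the same grasp; the last joint's range is limited). The gripper opens to 85 mm and grips with 20 to 120 N. Pads are 22 mm wide; open, the fingers measure 114 mm over their backs; the gripper's body (76 mm by 85 mm) begins 54 mm behind the grasp point. The pads swing forward as they close: fully open they stand 13 mm farther back than shut.
Start: joints at [-0.976, 0.359, 0.012, 0, -1.224, -0.288], TCP at [0.204, -0.643, 0.405] pointing down, gripper open.
Joint ranges: [-3.07, 3.07], [-1.43, 2.12], [-1.02, 1.25], [-3.03, 1.67], [-3.05, -0], [-3.03, 3.03]. Speed limits (rad/s): [2.39, 2.39, 3.01, 3.14, 3.14, 3.14].

## Interface

Orientations are given as a 3x3 rotation matrix whose columns are the frame's x, y, z axes.
In Python, from workcell import robot gives the robot as it stands.
- The arm moves only by the shell command python3 -m creep 'ROWS' [OPENING] [FORCE]. ROWS is JSON, a list of rows, each an object of numbers: "dx", "dy", "dz": the shift along the tool's x, y, z in cm; "twist": the turn about the tool's z in rad. A call has 1 to 20 rows; each row is the pose to reach, as a shift and turn from the pose commanded when the call began, along the tool's axes at that moment; what a row does not reach only later rows make up. A row lasts 1/10 s, in which the tool goes at most 50 mm and 8.59 degrees, less where a joint would pass 70% of its speed; a pose out of reach is approached as far as the arm can. A call with a gripper value outside its range is refused whole. OPENING is the closure, from 0 (fully open) to 1 (shut), set as the call begins (- or left out, the last holds). The fingers move at their own pace and stop on an object; FORCE is the grip in N (left out, the last holds). Time passes only in rows, so rows that repeat a pose let the fingers close. It gives the time, the measured TCP pose, the force, the opening and the grip force at its end, in the units of the state.
- robot.get_obs(): the state, without advancing time (a new reading comes with each control period).
- robot.capture(name): name is "scene" or "top" or "wrist"; returns (picture, depth): 400x640x3 uint8, red, green, blue; 400x640 float32, m along the optical axis (not along the pixel's ray), 0 where there is no reading.
- robot.calibration(name): a dict with "mtx" (3x3 intrinsics, pixels), "T" (4x4, takes a point from camera to world coordinates). Camera axes: x right, y down, z forward; pixel columns grow to the right and rows downward; lengths in m; the calibration is good to about 2 mm. A picture is of the moment at which its call begins: read the wrist's pose just before it. calibration takes no time and is no camera call; for the wrist camera it gives the pose at the moment of the call.
- robot.sign_off(): hands the job in; it is judged then, once.
The state is a dict: "clock": time; "joint_positions": joint angles; "qd": joint speeds; "effort": joint torques, N m; "tool_pos": TCP position; "eef_rot": TCP orientation; "wrist_force": force on the tool from outside, world axes, zero at the start; "wrist_torque": the same for the moment, N m; "grip_width": finger opening in m; "grip_force": force on a finger pad.
Only numpy, scipy, OpenCV 4.12 (cv2) and the standard library are available. Lean on these libraries where they do the work, as an engineer would, in place of code of your own. Each camera call takes 0.05 s, during which the arm holds its last target. There are 200 camera calls.

## Task

The steel sample vessel still stands proud of the collar it screws into on the small white docking station. Free the station's locking handle first - it has a left-hand thread, so it loosens clockwise seen from above - by turning it well round, at least three quarters of its travel, and leave it loose. Then twist the snug vessel clockwise by its arms until it is fully home, and leave the bottles, beaker and vial rack around it upright and where they stand.

Things in the scene. Friction and masses are not known exactly. Their poses are not given: they have to be found in the camera images.
- station: White bench unit, fixed; base plate 150 (x) x 300 (y) x 30 mm high; origin at the centre of its underside, z up; its yaw differs each time. At its own (x 0, y +70 mm) is the round collar (96 mm across, top at 85 mm height) that takes the vessel; at (0, -70 mm) a 48 mm boss, top at 65 mm, with the upright stud of the locking handle.
- cup_axis (a point): Point on the vessel's vertical axis at the collar's top face (85 mm high); fixed to the station. The vessel: a steel cup 75 mm across with a 96 mm flange and three straight level arms 120 degrees apart, reaching from the flange to 101 mm from the axis, 12 mm wide, 20 mm tall. The cup's rim is 16 mm above the arms' tops.
- lock_axis (a point): Point on the locking handle's vertical axis, 85 mm above the bench; fixed to the station. The handle is a steel bar 14 mm wide, 16 mm tall, underside 82 mm high when tight, across a 36 mm hub: a 60 mm nose on one side (towards the vessel when tight), on the other a 110 mm handle ending in a 20 mm round black knob.
- cup (a joint): Turn of the vessel, clockwise from above, rad: starts at 0 to 0.5; 2.5 is home (hard stop, flange on collar). It screws down 7.2 mm per rad: undersides of its arms 103 mm high at 0, 85 mm at 2.5. Friction about 0.55 N m; pressing down does not move it. While the locking handle is tight its nose stops the lug, hence the vessel, at about 0.67.
- lug_arm (a point): Point near the end of the one arm with a lug (14 x 12 mm, reaching 17 mm down) under it, 95 mm from the vessel's axis, at half the arm's height. In the station's frame this arm points at angle -0.77 minus joint cup (rad, anticlockwise from the station's x), the other two at that plus and minus 2.094.
- lock (a joint): Turn of the locking handle, clockwise from above, rad: starts at 0 to 0.2; 0 is tight (hard stop), 1.7 the loose end (hard stop). Stays where left; friction about 0.4 N m; climbs 4 mm per rad. Above 1.2 it is loose, its nose clear of the lug. In the station's frame the handle points at angle -pi/2 minus this value, the nose the opposite way.
- lock_handle (a point): Point in the locking handle's bar, 85 mm from its axis, mid-height.
- bottle_a: Tall clear glass solvent bottle with a white cap, 80 mm across, 210 mm tall, about 0.6 kg, loose, standing about 150 mm from the vessel's axis; origin at the centre of its underside. Leave it.
- bottle_b: Tall amber glass solvent bottle, same size, standing likewise. Leave it.
- beaker: Low steel beaker with an open top, 72 mm across, 55 mm tall, loose; origin at the centre of its underside. Leave it.
- vial_rack: White vial rack, 60 x 80 mm, 47 mm tall with its black-capped vials, loose; origin at the centre of its underside. Leave it.

How it is judged:
On the way, in this order (a step that is already met when the one before it is completed fails the run):
1. the locking handle is loosened (turned clockwise past 1.2 rad) before the vessel is home (value of joint lock above 1.2 rad), for 0.2 s.
2. the vessel is twisted fully home (2.4 rad or more) (value of joint cup above 2.4 rad), for 0.2 s.
At the end, for the whole second after the job is handed in: The locking handle is left loose (past 1.2 rad), the vessel is home (joint at 2.4 rad or more, its flange within 0.7 mm of the collar) and at rest, and both bottles, the beaker and the vial rack stand upright within 25 mm of where they began (value of joint lock above 1.2 rad and value of joint cup above 2.4 rad and velocity of joint cup below 0.05 rad/s and angle between each of bottle_a, bottle_b, beaker, vial_rack's own z axis and vertical below 0.1 rad and distance of each of bottle_a, bottle_b, beaker, vial_rack from where it was at the start of the episode below 0.025 m); the robot touches nothing.
It fails at once if a bottle, the beaker or the vial rack is knocked over or shoved more than 25 mm (angle between any of bottle_a, bottle_b, beaker, vial_rack's own z axis and vertical above 0.35 rad or distance of any of bottle_a, bottle_b, beaker, vial_rack from where it was at the start of the episode above 0.025 m).
It also fails if it takes over 58 s, if anything falls off the work surface, if the arm or the gripper's body presses on something with over 40 N, if the wrist force passes 120 N, or if a joint passes its speed limit or range.

## Working session

There is one attempt and no reset: what is moved stays moved. The work goes in short steps, Python scripts to look and compute and a shell command to move; the robot and the scene stay as the last step left them, time stands still between calls to the robot, and variables do not carry over. Pictures are saved under pics/ and viewed, at most 10 in all, crops included, and the job is handed in when it is done.

```bash
mkdir -p pics; ls; python3 - <<'E'
from workcell import robot
import cv2,numpy as np
o=robot.get_obs();print(o['clock'],o['tool_pos'],np.round(o['eef_rot'],3).tolist(),o['grip_width'])
for n in ['top','scene']:
    p,d=robot.capture(n);cv2.imwrite(f'pics/{n}0.png',p[:,:,::-1]);c=robot.calibration(n)
    np.savez(f'{n}0.npz',p=p,d=d,K=c['mtx'],T=c['T']);print(n,np.round(c['mtx'],1).tolist(),np.round(c['T'],3).tolist())
E
```

```text
pics
0.0 [ 0.20382232 -0.64330007  0.40373936] [[-0.953, -0.302, -0.001], [-0.302, 0.953, 0.002], [0.0, 0.002, -1.0]] 0.08543098654378374
top [[475.8, 0.0, 324.6], [0.0, 475.8, 200.4], [0.0, 0.0, 1.0]] [[-0.012, -0.996, 0.083, 0.455], [-1.0, 0.012, 0.003, 0.069], [-0.004, -0.083, -0.997, 1.174], [0.0, 0.0, 0.0, 1.0]]
scene [[382.9, 0.0, 324.3], [0.0, 382.9, 200.6], [0.0, 0.0, 1.0]] [[-0.668, 0.415, -0.618, 1.032], [0.745, 0.37, -0.556, 0.507], [-0.001, -0.831, -0.556, 0.502], [0.0, 0.0, 0.0, 1.0]]
```

View pics/top0.png

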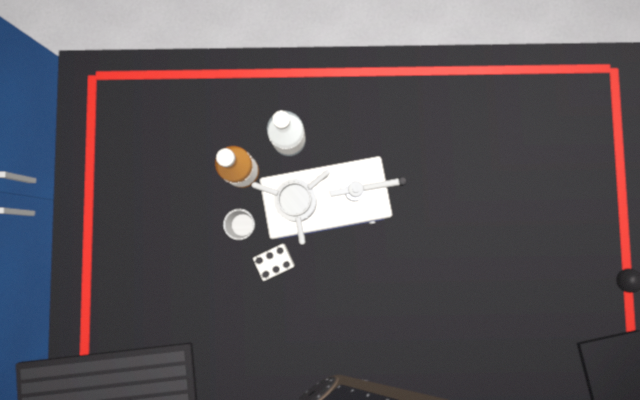

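View pics/scene0.png

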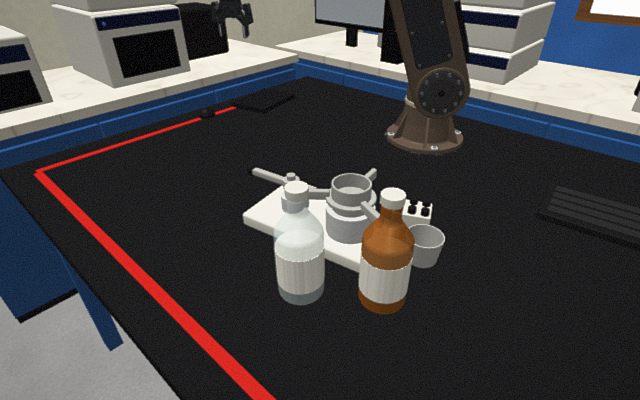

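The top view shows the station around (327,198), the vessel at (295,200), the handle boss at (355,190) with its knob at (402,181), the bottles at (287,133) and (237,166), the beaker at (239,224) and the rack at (273,262). The scene view agrees. Next I measure them with the depth.

```bash
cat > h.py <<'E'
import numpy as np,cv2
def cloud(p,d,K,T):
    v,u=np.mgrid[:d.shape[0],:d.shape[1]]
    c=np.stack([(u-K[0,2])/K[0,0]*d,(v-K[1,2])/K[1,1]*d,d,np.ones_like(d)],-1)
    return (c@T.T)[...,:3]
E
python3 - <<'E'
from h import *
f=np.load('top0.npz');W=cloud(f['p'],f['d'],f['K'],f['T']);p=f['p'].astype(int)
z=W[...,2]
roi=np.zeros(z.shape,bool);roi[90:290,200:420]=1
m=roi&(abs(z-.03)<.012)&(p.min(-1)>150)
m[:,:]&=True
n,l,s,c=cv2.connectedComponentsWithStats(m.astype(np.uint8))
k=1+np.argmax(s[1:,4]);pts=W[l==k][:,:2]
print('floor z',np.median(z[300:330,250:400]),'plate z',np.median(z[l==k]))
r=cv2.minAreaRect((pts*1000).astype(np.float32));print(r)
for nm,(u0,u1,v0,v1),(a,b) in [('cup rim/arms',(250,332,165,245),(.098,.2)),('lock',(328,410,170,205),(.08,.12)),('botA',(265,308,105,160),(.02,.3)),('botB',(212,260,143,190),(.02,.3)),('beaker',(220,258,205,242),(.02,.2)),('rack',(250,298,242,282),(.02,.2))]:
    q=np.zeros_like(roi);q[v0:v1,u0:u1]=1;q&=(z>a)&(z<b);P=W[q]
    print(nm,len(P),np.round(P.min(0),3),np.round(P.max(0),3),np.round(np.median(P,0),3), np.round(np.percentile(P[:,2],[10,50,90]),3), cv2.minAreaRect((P[:,:2]*1000).astype(np.float32)))
img=cv2.resize(f['p'][100:290,205:415,::-1],None,fx=3.8,fy=3.1*190/190,interpolation=cv2.INTER_CUBIC)
img=cv2.resize(f['p'][100:290,205:415,::-1],(630,570),interpolation=cv2.INTER_CUBIC)
cv2.imwrite('pics/crop.png',img)
E
```

```text
floor z -0.00016925669820866407 plate z 0.029662743610584075
((556.1599731445312, 71.0235824584961), (156.41188049316406, 299.5950927734375), 9.854181289672852)
cup rim/arms 1842 [0.449 0.058 0.098] [0.628 0.242 0.142] [0.551 0.137 0.109] [0.104 0.109 0.133] ((535.944091796875, 154.08657836914062), (187.52825927734375, 168.891845703125), 85.22647857666016)
lock 622 [ 0.553 -0.113  0.081] [0.609 0.065 0.119] [ 0.575 -0.009  0.099] [0.095 0.099 0.106] ((575.208740234375, -22.53478240966797), (178.67662048339844, 53.63418197631836), 85.54441833496094)
botA 1275 [0.664 0.121 0.02 ] [0.744 0.2   0.215] [0.69  0.155 0.143] [0.074 0.143 0.21 ] ((702.5877075195312, 160.12380981445312), (76.77533721923828, 78.92683410644531), 18.247804641723633)
botB 1352 [0.57  0.218 0.02 ] [0.666 0.315 0.215] [0.616 0.263 0.142] [0.074 0.142 0.21 ] ((622.3807983398438, 261.5333557128906), (110.44960021972656, 79.00270080566406), 74.60504150390625)
beaker 302 [0.46  0.242 0.02 ] [0.531 0.311 0.06 ] [0.498 0.294 0.049] [0.026 0.049 0.056] ((495.26104736328125, 276.4038391113281), (71.07337188720703, 68.66427612304688), 0.6398678421974182)
rack 857 [0.362 0.151 0.02 ] [0.447 0.245 0.052] [0.405 0.198 0.036] [0.032 0.036 0.048] ((404.4897766113281, 198.39816284179688), (59.814754486083984, 80.26820373535156), 24.49770736694336)
```

View pics/crop.png

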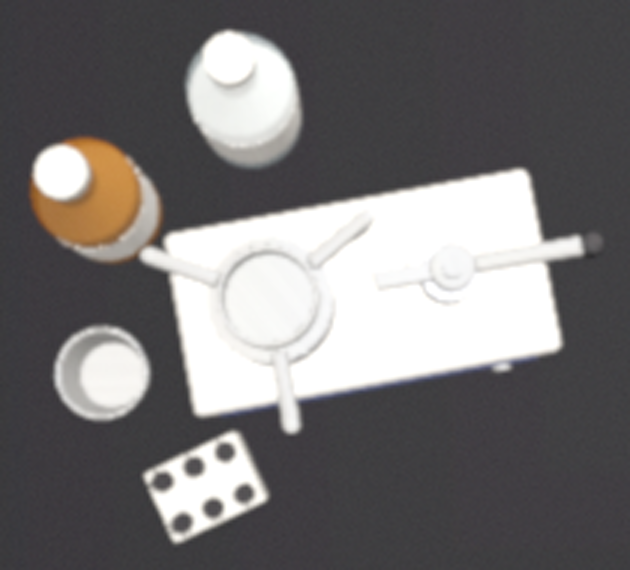

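The crop shows the handle nearly tight, pointing to image right with its knob at crop (593,241). The vessel's arms end at (370,217), (290,430) and (148,255), so the cup joint is about 0.3. The station centre is about (0.558,0.071) with yaw 9.9°. First move: hover above the handle, with the fingers set to straddle it.

```bash
python3 -m creep '[{"dx":-53.3,"dy":41.9,"twist":-1.44},{"dx":-53.3,"dy":41.9,"twist":-1.44},{"dx":-53.3,"dy":41.9,"twist":-1.44},{"dx":-53.3,"dy":41.9,"twist":-1.44},{"dx":-53.3,"dy":41.9,"twist":-1.44},{"dx":-53.3,"dy":41.9,"twist":-1.44},{"dx":-53.3,"dy":41.9,"twist":-1.44},{"dx":-53.3,"dy":41.9,"twist":-1.44},{"dx":-53.3,"dy":41.9,"twist":-1.44},{"dx":-53.3,"dy":41.9,"twist":-1.44},{"dx":-53.3,"dy":41.9,"twist":-1.44},{"dx":-53.3,"dy":41.9,"twist":-1.44},{"dx":-53.3,"dy":41.9,"twist":-1.44},{"dx":-53.3,"dy":41.9,"twist":-1.44},{"dx":-53.3,"dy":41.9,"twist":-1.44},{"dx":-53.3,"dy":41.9,"twist":-1.44},{"dx":-53.3,"dy":41.9,"twist":-1.44},{"dx":-53.3,"dy":41.9,"twist":-1.44},{"dx":-53.3,"dy":41.9,"twist":-1.44},{"dx":-53.3,"dy":41.9,"twist":-1.44}]' 0.5
python3 - <<'E'
from h import *
from workcell import robot
o=robot.get_obs();print(o['clock'],o['tool_pos'],np.round(o['eef_rot'],3).tolist(),o['grip_width'],np.round(o['joint_positions'],2))
c=robot.calibration('wrist');p,d=robot.capture('wrist');cv2.imwrite('pics/w1.png',p[:,:,::-1]);np.savez('w1.npz',p=p,d=d,K=c['mtx'],T=c['T'])
W=cloud(p,d,c['mtx'],c['T']);m=(W[...,2]>.09)&(W[...,2]<.103)&(W[...,1]<-.02)&(W[...,1]>-.11)&(abs(W[...,0]-.585)<.05)
for y in np.arange(-.105,-.02,.015):
    s=W[m&(abs(W[...,1]-y)<.003)]
    if len(s):print(round(y,3),len(s),s[:,0].min(),s[:,0].max(),np.median(s[:,2]))
E
```

```text
0.1 [ 0.20379227 -0.64332388  0.40384907] [[-0.953, -0.302, -0.001], [-0.302, 0.953, 0.001], [0.0, 0.001, -1.0]] 0.08561539285214705 [-0.98  0.36  0.01 -0.   -1.22 -0.29]validation failed for argument at $[0]...
```

View pics/w1.png

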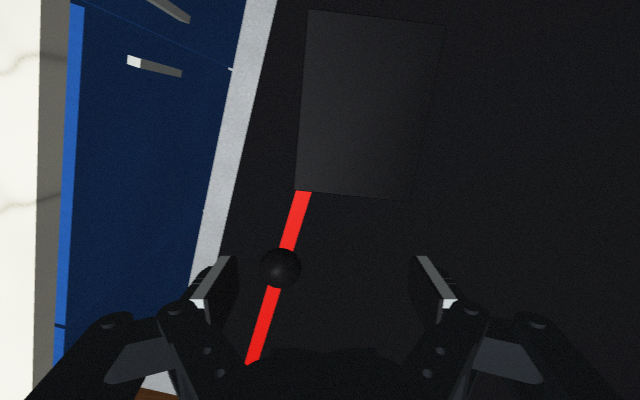

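The arm did not move; the wrist view still shows the bench edge and a black knob at (281,267). The rows probably need all four keys.

```bash
python3 -m creep '[{"dx":-53.3,"dy":41.9,"dz":0,"twist":-1.44},{"dx":-53.3,"dy":41.9,"dz":0,"twist":-1.44},{"dx":-53.3,"dy":41.9,"dz":0,"twist":-1.44},{"dx":-53.3,"dy":41.9,"dz":0,"twist":-1.44},{"dx":-53.3,"dy":41.9,"dz":0,"twist":-1.44},{"dx":-53.3,"dy":41.9,"dz":0,"twist":-1.44},{"dx":-53.3,"dy":41.9,"dz":0,"twist":-1.44},{"dx":-53.3,"dy":41.9,"dz":0,"twist":-1.44},{"dx":-53.3,"dy":41.9,"dz":0,"twist":-1.44},{"dx":-53.3,"dy":41.9,"dz":0,"twist":-1.44},{"dx":-53.3,"dy":41.9,"dz":0,"twist":-1.44},{"dx":-53.3,"dy":41.9,"dz":0,"twist":-1.44},{"dx":-53.3,"dy":41.9,"dz":0,"twist":-1.44},{"dx":-53.3,"dy":41.9,"dz":0,"twist":-1.44},{"dx":-53.3,"dy":41.9,"dz":0,"twist":-1.44},{"dx":-53.3,"dy":41.9,"dz":0,"twist":-1.44},{"dx":-53.3,"dy":41.9,"dz":0,"twist":-1.44},{"dx":-53.3,"dy":41.9,"dz":0,"twist":-1.44}]' 0.5
cat > look.py <<'E'
from h import *
from workcell import robot
o=robot.get_obs();print(o['clock'],o['tool_pos'],np.round(o['eef_rot'],3).tolist(),o['grip_width'],np.round(o['joint_positions'],2))
c=robot.calibration('wrist');p,d=robot.capture('wrist');cv2.imwrite('pics/w2.png',p[:,:,::-1]);np.savez('w2.npz',p=p,d=d,K=c['mtx'],T=c['T'])
W=cloud(p,d,c['mtx'],c['T']);m=(W[...,2]>.09)&(W[...,2]<.103)&(W[...,1]<-.02)&(W[...,1]>-.11)&(abs(W[...,0]-.585)<.05)
for y in np.arange(-.105,-.02,.015):
    s=W[m&(abs(W[...,1]-y)<.003)]
    if len(s):print(round(y,3),len(s),s[:,0].min(),s[:,0].max(),np.median(s[:,2]))
E
python3 look.py
```

```text
clock: 1.95
tool_pos: [0.5849, -0.084, 0.4049]
eef_rot: [[0.174, -0.985, 0.0], [-0.985, -0.174, -0.0], [0.0, -0.0, -1.0]]
wrist_force: [0.1, 0.6, -0.6]
grip_width: 0.0426
grip_force: 0.0
1.95 [ 0.58485237 -0.08398782  0.40488027] [[0.174, -0.985, 0.0], [-0.985, -0.174, -0.0], [0.0, -0.0, -1.0]] 0.04258389073804756 [ 0.19  0.22 -0.18  0.   -1.17 -0.01]
-0.105 129 0.5798476263760763 0.5992507029421723 0.1007807678921307
-0.09 84 0.5806784911409713 0.5945564607607995 0.09872340811418989
-0.075 80 0.5780112134703929 0.5918630867452503 0.09857581310364705
-0.06 78 0.5752726220160006 0.5894532435505652 0.09845949225192402
-0.045 71 0.5734787334577118 0.5869349370494121 0.09878664782020363
-0.03 69 0.5710247399557379 0.584339896740785 0.09876841786473411
```

```bash
python3 -m creep '[{"dx":0,"dy":0,"dz":5,"twist":0},{"dx":0,"dy":-0.1,"dz":10,"twist":0},{"dx":0,"dy":-0.1,"dz":15.8,"twist":0},{"dx":0,"dy":-0.1,"dz":15.8,"twist":0},{"dx":0,"dy":-0.1,"dz":15.8,"twist":0}]' 0.5
python3 -m creep '[{"dx":0,"dy":0,"dz":0,"twist":0},{"dx":0,"dy":0,"dz":0,"twist":0},{"dx":0,"dy":0,"dz":0,"twist":0}]' 0.72 20
```

```text
clock: 2.5
tool_pos: [0.5862, -0.0835, 0.2462]
eef_rot: [[0.175, -0.985, -0.003], [-0.985, -0.175, -0.001], [0.0, 0.003, -1.0]]
wrist_force: [0.9, -0.2, 1.3]
grip_width: 0.0428
grip_force: 0.0
clock: 2.8
tool_pos: [0.5871, -0.0828, 0.249]
eef_rot: [[0.175, -0.985, 0.004], [-0.985, -0.175, 0.0], [0.0, -0.004, -1.0]]
wrist_force: [0.4, -0.6, -0.4]
grip_width: 0.0239
grip_force: 0.0
```

```bash
python3 -m creep '[{"dx":-0.08,"dy":1.21,"dz":0,"twist":0.14},{"dx":-0.34,"dy":2.4,"dz":0,"twist":0.28},{"dx":-0.75,"dy":3.55,"dz":0,"twist":0.42},{"dx":-1.33,"dy":4.62,"dz":0,"twist":0.56},{"dx":-2.05,"dy":5.6,"dz":0,"twist":0.7},{"dx":-2.89,"dy":6.48,"dz":0,"twist":0.84},{"dx":-3.85,"dy":7.22,"dz":0,"twist":0.98},{"dx":-4.91,"dy":7.83,"dz":0,"twist":1.12},{"dx":-6.04,"dy":8.28,"dz":0,"twist":1.26},{"dx":-7.22,"dy":8.57,"dz":0,"twist":1.4},{"dx":-8.08,"dy":8.68,"dz":0,"twist":1.5},{"dx":-8.08,"dy":8.68,"dz":0,"twist":1.5},{"dx":-8.08,"dy":8.68,"dz":0,"twist":1.5}]'
python3 -m creep '[{"dx":0,"dy":-0.4,"dz":0,"twist":0},{"dx":0,"dy":-0.4,"dz":-5,"twist":0},{"dx":0,"dy":-0.4,"dz":-10,"twist":0},{"dx":0,"dy":-0.4,"dz":-13,"twist":0},{"dx":0,"dy":-0.4,"dz":-13,"twist":0}]' 0
sed -i 's/w2/w3/g;/^W=/,$d' look.py; cat >> look.py <<'E'
pt,dt=robot.capture('top');c=robot.calibration('top');np.savez('top1.npz',p=pt,d=dt,K=c['mtx'],T=c['T'])
W=cloud(pt,dt,c['mtx'],c['T']);z=W[...,2]
img=np.hstack([cv2.resize(p,(400,250)),cv2.resize(pt[90:290,200:420],(400,364))[:250]]);cv2.imwrite('pics/w3.png',img[:,:,::-1])
E
python3 look.py
```

```text
clock: 4.1
tool_pos: [0.4871, -0.0184, 0.2476]
eef_rot: [[-0.969, -0.248, 0.002], [-0.248, 0.969, 0.001], [-0.002, 0.0, -1.0]]
wrist_force: [0.4, -0.8, 0.0]
grip_width: 0.0239
grip_force: 0.3
clock: 4.6
tool_pos: [0.4889, -0.0227, 0.3813]
eef_rot: [[-0.969, -0.246, 0.008], [-0.246, 0.969, 0.002], [-0.008, 0.0, -1.0]]
wrist_force: [0.4, -0.3, 0.2]
grip_width: 0.0853
grip_force: 0.0
4.6 [ 0.48890028 -0.02269933  0.38133339] [[-0.969, -0.246, 0.008], [-0.246, 0.969, 0.002], [-0.008, 0.0, -1.0]] 0.08531888455953504 [ 0.36  0.07 -0.42  0.   -1.07 -1.68]
```

View pics/w3.png

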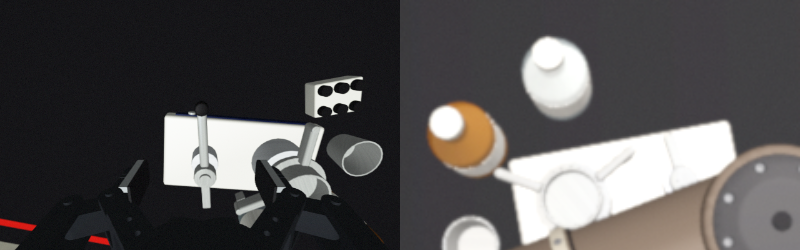

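The left panel (wrist view) shows the handle now square to the station, with its knob at (202,108). The bottles have not moved. I'll measure the handle angle, and the vessel's axis and arms.

```bash
python3 - <<'E'
from h import *
f=np.load('w3.npz');W=cloud(f['p'],f['d'],f['K'],f['T']);X,Y,Z=W[...,0],W[...,1],W[...,2]
a=np.array([.5724,.002]);r=np.hypot(X-a[0],Y-a[1])
m=(Z>.095)&(Z<.11)&(r>.03)&(r<.1)&(X<.55)&(abs(Y)<.04);P=W[m]
print(len(P),np.median(P[:,2]));v=cv2.fitLine(P[:,:2].astype(np.float32),2,0,.01,.01).ravel();print('handle line',v,np.degrees(np.arctan2(v[1],v[0])))
for nm in['w3.npz','top0.npz']:
    f=np.load(nm);W=cloud(f['p'],f['d'],f['K'],f['T']);X,Y,Z=W[...,0],W[...,1],W[...,2]
    near=(abs(X-.547)<.06)&(abs(Y-.14)<.06)
    print(nm,'z hist',np.histogram(Z[near&(Z>.08)],bins=np.arange(.08,.155,.005)))
    P=W[near&(Z>.128)&(Z<.15)];print(len(P),'rim z',np.percentile(P[:,2],[50,90]),'circle',cv2.minEnclosingCircle((P[:,:2]*1000).astype(np.float32)),cv2.fitEllipse(cv2.convexHull((P[:,:2]*1000).astype(np.float32))))
E
```

```text
1088 0.10446550877712948
handle line [ 0.9550548   0.2964293   0.50893533 -0.01620023] 17.243263
w3.npz z hist (array([ 179,  456,    1,    0,  107, 1432,  778,  479,  815,  251,  250,
        471,    0,    0]), array([0.08 , 0.085, 0.09 , 0.095, 0.1  , 0.105, 0.11 , 0.115, 0.12 ,
       0.125, 0.13 , 0.135, 0.14 , 0.145, 0.15 ]))
816 rim z [0.13630257 0.1383725 ] circle ((532.098388671875, 141.59056091308594), 33.23649215698242) ((536.1048583984375, 141.33596801757812), (50.58906173706055, 65.66559600830078), 176.24359130859375)
top0.npz z hist (array([ 12,   5,   0,   8, 363, 616, 138, 102, 123,  18,  45, 144,   7,
         0]), array([0.08 , 0.085, 0.09 , 0.095, 0.1  , 0.105, 0.11 , 0.115, 0.12 ,
       0.125, 0.13 , 0.135, 0.14 , 0.145, 0.15 ]))
202 rim z [0.1364748  0.13874559] circle ((546.8634033203125, 140.68136596679688), 37.35273361206055) ((546.7537841796875, 140.77029418945312), (73.7575454711914, 74.28263854980469), 99.40445709228516)
```

```bash
python3 -m creep '[{"dx":-9.6,"dy":14.4,"dz":0,"twist":-1.995},{"dx":-9.6,"dy":14.4,"dz":0,"twist":-1.995},{"dx":-9.6,"dy":14.4,"dz":0,"twist":-1.995},{"dx":-9.6,"dy":14.4,"dz":0,"twist":-1.995},{"dx":-9.6,"dy":14.4,"dz":0,"twist":-1.995},{"dx":-9.6,"dy":14.4,"dz":0,"twist":-1.995},{"dx":-9.6,"dy":14.4,"dz":0,"twist":-1.995},{"dx":-9.6,"dy":14.4,"dz":0,"twist":-1.995},{"dx":-9.6,"dy":14.4,"dz":0,"twist":-1.995},{"dx":-9.6,"dy":14.4,"dz":0,"twist":-1.995},{"dx":-9.6,"dy":14.4,"dz":0,"twist":-1.995},{"dx":-9.6,"dy":14.4,"dz":0,"twist":-1.995},{"dx":-9.6,"dy":14.4,"dz":0,"twist":-1.995},{"dx":-9.6,"dy":14.4,"dz":0,"twist":-1.995},{"dx":-9.6,"dy":14.4,"dz":0,"twist":-1.995},{"dx":-9.6,"dy":14.4,"dz":0,"twist":-1.995},{"dx":-9.6,"dy":14.4,"dz":0,"twist":-1.995}]' 0
cat > look2.py <<'E'
import sys
from h import *
from workcell import robot
n=sys.argv[1]
o=robot.get_obs();print(o['clock'],o['tool_pos'],'yaw y',np.degrees(np.arctan2(*o['eef_rot'][:2,1][::-1])),o['grip_width'],np.round(o['joint_positions'],2),'F',np.round(o['wrist_force'],1),'M',np.round(o['wrist_torque'],2))
c=robot.calibration('wrist');p,d=robot.capture('wrist');cv2.imwrite(f'pics/{n}.png',p[:,:,::-1])
W=cloud(p,d,c['mtx'],c['T']);X,Y,Z=W[...,0],W[...,1],W[...,2];r=np.hypot(X-.5468,Y-.1407)
for a,b in((.039,.047),(.055,.1)):
    q=Z[(r>a)&(r<b)&(Z>.08)&(Z<.13)]
    print(a,b,np.histogram(q,bins=np.arange(.08,.132,.004)))
E
python3 look2.py w4
```

```text
clock: 6.4
tool_pos: [0.5456, 0.1405, 0.376]
eef_rot: [[0.621, -0.784, -0.001], [-0.784, -0.621, -0.001], [-0.0, 0.001, -1.0]]
wrist_force: [0.2, -0.6, -0.8]
grip_width: 0.0852
grip_force: 0.0
6.4 [0.54560577 0.14050363 0.37595942] yaw y -141.62889022757395 0.08518704193357846 [ 0.6   0.2  -0.28 -0.   -1.1   0.07] F [ 0.2 -0.6 -0.8] M [-0.01 -0.01 -0.01]
0.039 0.047 (array([   6,   59,    0,    0,    0,    1,    9, 1461,   15,   32,  254,
          4]), array([0.08 , 0.084, 0.088, 0.092, 0.096, 0.1  , 0.104, 0.108, 0.112,
       0.116, 0.12 , 0.124, 0.128]))
0.055 0.1 (array([   0,    0,    0,    0,    0,    0,   74,  105,   96,  234, 1901,
          2]), array([0.08 , 0.084, 0.088, 0.092, 0.096, 0.1  , 0.104, 0.108, 0.112,
       0.116, 0.12 , 0.124, 0.128]))
```

View pics/w4.png

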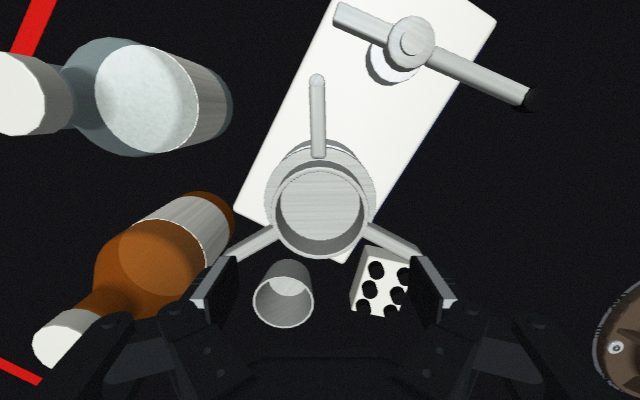

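The vessel is centred between the fingers, with its rim around (318,210). The arms sit 30° clear of the fingers, and the bottles are clear. The flange top is at 0.110 m and the arm tops at 0.122 m. Descend and grip.

```bash
python3 -m creep '[{"dx":0.07,"dy":-0.09,"dz":3,"twist":0},{"dx":0.07,"dy":-0.09,"dz":5,"twist":0},{"dx":0.07,"dy":-0.09,"dz":7,"twist":0},{"dx":0.07,"dy":-0.09,"dz":8.5,"twist":0},{"dx":0.07,"dy":-0.09,"dz":9.5,"twist":0},{"dx":0.07,"dy":-0.09,"dz":9.8,"twist":0},{"dx":0.07,"dy":-0.09,"dz":9.8,"twist":0},{"dx":0.07,"dy":-0.09,"dz":9.8,"twist":0}]' 0
python3 -m creep '[{"dx":0,"dy":0,"dz":0,"twist":0},{"dx":0,"dy":0,"dz":0,"twist":0},{"dx":0,"dy":0,"dz":0,"twist":0},{"dx":0,"dy":0,"dz":0,"twist":0},{"dx":0,"dy":0,"dz":0,"twist":0}]' 1 80
```

```text
clock: 7.25
tool_pos: [0.5471, 0.1409, 0.2794]
eef_rot: [[0.622, -0.783, 0.001], [-0.783, -0.622, 0.0], [0.0, -0.001, -1.0]]
wrist_force: [-0.1, -0.4, 0.8]
grip_width: 0.0853
grip_force: 0.0
clock: 7.75
tool_pos: [0.5475, 0.1412, 0.2805]
eef_rot: [[0.622, -0.783, 0.003], [-0.783, -0.622, 0.002], [0.001, -0.003, -1.0]]
wrist_force: [-0.9, 0.5, 6.3]
grip_width: 0.0719
grip_force: 90.1
```

```bash
python3 -m creep '[{"dx":0,"dy":0,"dz":0.07,"twist":0.1},{"dx":0,"dy":0,"dz":0.14,"twist":0.2},{"dx":0,"dy":0,"dz":0.22,"twist":0.3},{"dx":0,"dy":0,"dz":0.29,"twist":0.4},{"dx":0,"dy":0,"dz":0.36,"twist":0.5},{"dx":0,"dy":0,"dz":0.36,"twist":0.5}]'
python3 look2.py w5
```

```text
clock: 8.35
tool_pos: [0.5476, 0.1413, 0.2769]
eef_rot: [[0.168, -0.986, 0.004], [-0.986, -0.168, 0.002], [-0.001, -0.004, -1.0]]
wrist_force: [0.6, 1.4, 5.2]
grip_width: 0.072
grip_force: 90.0
8.35 [0.54761988 0.14131275 0.27694194] yaw y -170.32123781763332 0.07204715921950361 [ 0.6   0.3  -0.4   0.   -0.87 -0.43] F [0.6 1.4 5.2] M [0.35 0.08 0.02]
0.039 0.047 (array([  62,  285,    0,    0,   11,   72, 3081,    9,   18,  410,  104,
        115]), array([0.08 , 0.084, 0.088, 0.092, 0.096, 0.1  , 0.104, 0.108, 0.112,
       0.116, 0.12 , 0.124, 0.128]))
0.055 0.1 (array([   0,    0,    0,    0,    0,    0,    0,    1,  119, 2934,   11,
          0]), array([0.08 , 0.084, 0.088, 0.092, 0.096, 0.1  , 0.104, 0.108, 0.112,
       0.116, 0.12 , 0.124, 0.128]))
```

View pics/w5.png

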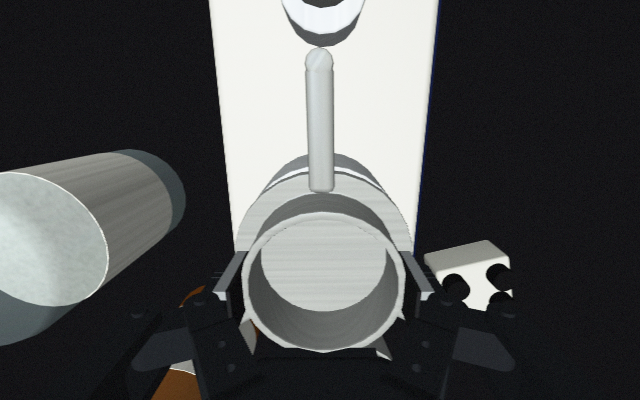

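The vessel turned with the grip: the arm is still straight ahead at (320,120) and its top has dropped about 4 mm. Continue to the stop.

```bash
python3 -m creep '[{"dx":0,"dy":0,"dz":0.07,"twist":0.1},{"dx":0,"dy":0,"dz":0.14,"twist":0.2},{"dx":0,"dy":0,"dz":0.22,"twist":0.3},{"dx":0,"dy":0,"dz":0.29,"twist":0.4},{"dx":0,"dy":0,"dz":0.36,"twist":0.5},{"dx":0,"dy":0,"dz":0.43,"twist":0.6},{"dx":0,"dy":0,"dz":0.5,"twist":0.7},{"dx":0,"dy":0,"dz":0.58,"twist":0.8},{"dx":0,"dy":0,"dz":0.65,"twist":0.9},{"dx":0,"dy":0,"dz":0.72,"twist":1.0},{"dx":0,"dy":0,"dz":0.79,"twist":1.1},{"dx":0,"dy":0,"dz":0.86,"twist":1.2},{"dx":0,"dy":0,"dz":0.94,"twist":1.3},{"dx":0,"dy":0,"dz":1.01,"twist":1.4},{"dx":0,"dy":0,"dz":1.08,"twist":1.5},{"dx":0,"dy":0,"dz":1.12,"twist":1.56},{"dx":0,"dy":0,"dz":1.12,"twist":1.56}]'
python3 look2.py w6|head -3
```

```text
clock: 10.1
tool_pos: [0.5481, 0.141, 0.2658]
eef_rot: [[-0.983, -0.181, 0.004], [-0.181, 0.983, 0.001], [-0.004, 0.0, -1.0]]
wrist_force: [3.3, -1.9, 5.9]
grip_width: 0.0718
grip_force: 90.2
10.1 [0.54807301 0.14104102 0.26577904] yaw y 100.4279656069745 0.0718305952073938 [ 0.6   0.31 -0.41  0.   -0.84 -1.99] F [ 3.3 -1.9  5.9] M [-0.69 -1.13  0.13]
0.039 0.047 (array([ 120,  127,  112, 3022,  241,    3,  428,  117,  114,  125,  132,
        139]), array([0.08 , 0.084, 0.088, 0.092, 0.096, 0.1  , 0.104, 0.108, 0.112,
```

```bash
python3 -m creep '[{"dx":0,"dy":0,"dz":0.04,"twist":0.05},{"dx":0,"dy":0,"dz":0.07,"twist":0.1},{"dx":0,"dy":0,"dz":0.1,"twist":0.15},{"dx":0,"dy":0,"dz":0.1,"twist":0.19},{"dx":0,"dy":0,"dz":0.1,"twist":0.19}]'
python3 look2.py w7
```

```text
clock: 10.65
tool_pos: [0.548, 0.141, 0.2645]
eef_rot: [[-1.0, 0.006, 0.004], [0.006, 1.0, 0.001], [-0.004, 0.001, -1.0]]
wrist_force: [4.6, -2.3, 5.7]
grip_width: 0.0722
grip_force: 90.7
10.65 [0.54804181 0.14100443 0.26451814] yaw y 89.67737754658597 0.07223232644477537 [ 0.6   0.31 -0.41  0.   -0.84 -2.18] F [ 4.6 -2.3  5.7] M [-0.99 -1.76  0.9 ]
0.039 0.047 (array([ 119,  105,  128, 3200,    0,   30,  444,  111,  109,  119,  146,
        159]), array([0.08 , 0.084, 0.088, 0.092, 0.096, 0.1  , 0.104, 0.108, 0.112,
       0.116, 0.12 , 0.124, 0.128]))
0.055 0.1 (array([   0,    0,    0,    1,    0,  193, 2827,    0,    0,    0,    0,
          0]), array([0.08 , 0.084, 0.088, 0.092, 0.096, 0.1  , 0.104, 0.108, 0.112,
       0.116, 0.12 , 0.124, 0.128]))
```

View pics/w7.png

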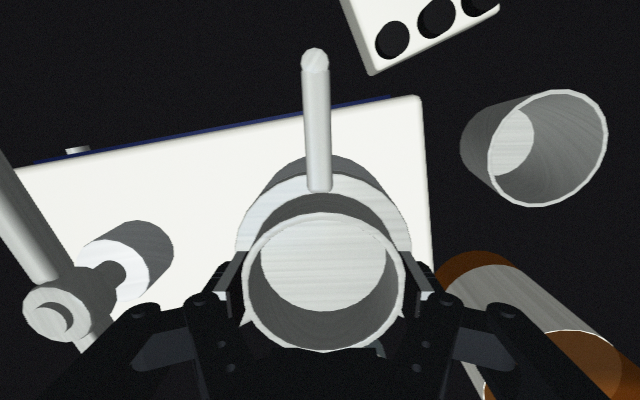

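The arm is still straight ahead at (315,120) with its top at about 0.105 m, and the moment is rising (0.9 N m), so it looks to be at the stop. I'll confirm with a little more twist.

```bash
python3 -m creep '[{"dx":0,"dy":0,"dz":0,"twist":0.05},{"dx":0,"dy":0,"dz":0,"twist":0.1},{"dx":0,"dy":0,"dz":0,"twist":0.12},{"dx":0,"dy":0,"dz":0,"twist":0.12}]'
python3 look2.py w8
python3 - <<'E'
from h import *
from workcell import robot
c=robot.calibration('wrist');p,d=robot.capture('wrist');W=cloud(p,d,c['mtx'],c['T']);X,Y,Z=W[...,0],W[...,1],W[...,2]
r=np.hypot(X-.5475,Y-.1405);P=W[(r>.055)&(r<.1)&(Z>.095)&(Z<.125)]
q=P[:,:2].mean(0)-[.5475,.1405];print('arm angle',np.degrees(np.arctan2(q[1],q[0])),len(P),np.median(P[:,2]))
E
```

```text
clock: 11.1
tool_pos: [0.5481, 0.1412, 0.2642]
eef_rot: [[-0.993, 0.119, 0.004], [0.119, 0.993, -0.001], [-0.004, -0.0, -1.0]]
wrist_force: [5.0, -3.1, 2.4]
grip_width: 0.0721
grip_force: 91.0
11.1 [0.54805683 0.14121105 0.26420696] yaw y 83.16393036498275 0.07209618700096347 [ 0.6   0.31 -0.41  0.   -0.84 -2.29] F [ 5.  -3.1  2.4] M [-1.1  -1.91  3.75]
0.039 0.047 (array([ 102,   99,  139, 3163,    2,   48,  433,  109,  110,  124,  145,
        159]), array([0.08 , 0.084, 0.088, 0.092, 0.096, 0.1  , 0.104, 0.108, 0.112,
       0.116, 0.12 , 0.124, 0.128]))
0.055 0.1 (array([   2,   10,   33,   13,   11,  302, 2786,    0,    0,    0,    0,
          0]), array([0.08 , 0.084, 0.088, 0.092, 0.096, 0.1  , 0.104, 0.108, 0.112,
       0.116, 0.12 , 0.124, 0.128]))
arm angle 179.0432529182992 3139 0.10532207219232664
```

The moment has reached 3.75 N m, so it is at the hard stop. Release and lift away.

```bash
python3 -m creep '[{"dx":0,"dy":0,"dz":0,"twist":0},{"dx":0,"dy":0,"dz":0,"twist":0},{"dx":0,"dy":0,"dz":0,"twist":0},{"dx":0,"dy":0,"dz":0,"twist":0},{"dx":0,"dy":0,"dz":0,"twist":0},{"dx":0,"dy":0,"dz":-2,"twist":0},{"dx":0,"dy":0,"dz":-5,"twist":0},{"dx":0,"dy":0,"dz":-10,"twist":0},{"dx":0,"dy":0,"dz":-14,"twist":0},{"dx":0,"dy":0,"dz":-14,"twist":0},{"dx":0,"dy":0,"dz":-14,"twist":0}]' 0
python3 look2.py w9
python3 - <<'E'
from h import *
from workcell import robot
c=robot.calibration('wrist');p,d=robot.capture('wrist');W=cloud(p,d,c['mtx'],c['T']);X,Y,Z=W[...,0],W[...,1],W[...,2]
a=np.array([.5724,.002]);r=np.hypot(X-a[0],Y-a[1]);P=W[(Z>.097)&(Z<.11)&(r>.03)&(r<.1)&(X<.55)&(abs(Y)<.04)]
v=cv2.fitLine(P[:,:2].astype(np.float32),2,0,.01,.01).ravel();print('handle',np.degrees(np.arctan2(v[1],v[0])),len(P))
r=np.hypot(X-.5475,Y-.1405);P=W[(r>.055)&(r<.1)&(Z>.095)&(Z<.125)&(X<.5)]
q=np.median(P[:,:2],0)-[.5475,.1405];print('arm',np.degrees(np.arctan2(q[1],q[0])),np.median(P[:,2]))
E
```

```text
clock: 12.3
tool_pos: [0.5467, 0.1407, 0.4041]
eef_rot: [[-0.992, 0.128, 0.002], [0.128, 0.992, 0.002], [-0.002, 0.002, -1.0]]
wrist_force: [-0.2, 0.6, -0.3]
grip_width: 0.0852
grip_force: 0.0
12.3 [0.54672955 0.14065177 0.40412922] yaw y 82.63955070735489 0.08519819392285663 [ 0.6   0.18 -0.24 -0.   -1.15 -2.3 ] F [-0.2  0.6 -0.3] M [-0.05  0.03 -0.02]
0.039 0.047 (array([  19,   15,   25, 1151,   12,   21,  194,    0,    0,    0,    1,
          0]), array([0.08 , 0.084, 0.088, 0.092, 0.096, 0.1  , 0.104, 0.108, 0.112,
       0.116, 0.12 , 0.124, 0.128]))
0.055 0.1 (array([   1,    3,   51,   71,   71,  172, 1564,    1,    0,    0,    0,
          0]), array([0.08 , 0.084, 0.088, 0.092, 0.096, 0.1  , 0.104, 0.108, 0.112,
       0.116, 0.12 , 0.124, 0.128]))
handle 17.29135 1311
arm -178.86690055744776 0.1056623343741463
```

View pics/w9.png

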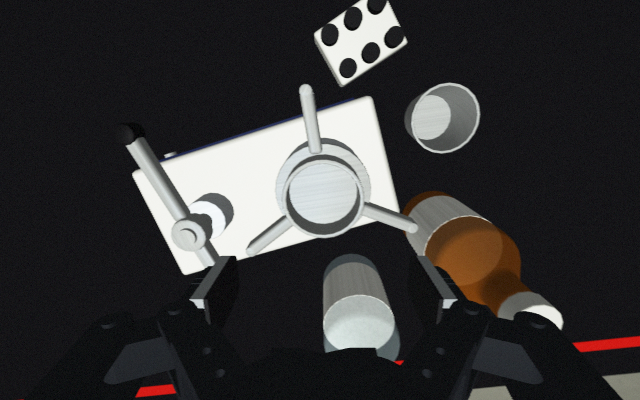

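The vessel sits home with its rim around (323,195). The handle is loose, with its knob at (130,132), and the bottles, beaker and rack are upright and in place. Handing in.

```bash
python3 -c "
from workcell import robot
print(robot.sign_off())"
```

```text
the job is handed in; nothing more can be done
None
```

I loosened the locking handle to about 1.44 rad and left it there, then twisted the vessel clockwise to its hard stop, gripping it by the cup rather than the arms; the bottles, beaker and vial rack looked upright and unmoved in the last picture, and the job is handed in at about 12 s, with no verdict returned.

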